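Clamp the sample vessel, seat its cap and hold it a quarter turn open

TASK

Lock the sample vessel into its nest by swinging the toggle clamp shut: press its handle all the way down until it is level. Then screw the vessel's loosely started cap on (clockwise from above, several grips may be needed) until it bottoms out, and back it off a quarter turn so that the vessel can vent. Finish while still holding the cap in the gripper at that quarter turn, with the clamp locked; leave the flasks and vials standing around alone.

Things in the scene. Friction and masses are not known exactly. Their poses are not given: they have to be found in the camera images.
- fixture: fixed aluminium base plate, 86 x 190 x 10 mm, with a nest (low rails) at one end and a steel toggle clamp at the other. Origin on the bench surface; z up. In its frame (mm) the vessel's axis is at y = -75, the arm's pivot at y = 11, the handle's pivot at y = 33, z = 40; all at x = 0. The clamp's cheeks reach z = 54. The hood's visor hangs about 0.47 m above the bench, from x = 0.6 m on
- clamp_handle (a joint): angle of the clamp's handle (rad): 0 = locked, handle level along the fixture's +y, hold-down arm on the vessel's foot; positive = raised; starts at 0.6 to 0.95, arm swung up (the arm turns 1.4 times as far). Turns about the fixture's x axis through handle_pivot; stops at 0 and 0.95. Stiff: it stays where it is left. Pressing needs 3 to 6 N at the grip
- handle_pivot (a point): the handle's pivot, 40 mm above the bench; its orientation turns with the handle (y along the handle away from the pivot, x along the hinge)
- handle_grip (a point): point on the upper face of the handle's black rubber grip, 95 mm out from the pivot and 7.5 mm above the handle's centre line. The grip is 22 mm wide, 15 mm thick and runs from 57 to 123 mm out from the pivot. Press here from above, following the arc, until the handle is level (this point is then 47.5 mm above the bench)
- vessel_mid (a point): the steel sample vessel standing loose in the nest (1 to 2 mm play): oblong foot 60 x 80 x 12 mm on the plate, round body of 42 mm diameter, narrower neck below the cap. This point lies on its axis 40 mm above its underside (50 mm above the bench); z up along its axis. 0.5 kg
- cap_mid (a point): centre (half-way up, on the vessel's axis) of the ribbed grey screw cap, 42 mm diameter, 28 mm high, with a small raised rib on top from the middle outwards along its +x. Turns with the cap, z up. Bottomed out it is 95.5 mm above the bench; it rises 0.95 mm per rad (6 mm a turn). Below the cap the bare neck (28 mm diameter) is 7 mm high, then widens to the body
- cap (a joint): how far the cap is unscrewed from bottomed out, in rad: 0 = bottomed out (hard stop), positive = counter-clockwise from above; starts at 1.7 to 2.7; pi/2 = backed off a quarter turn. Stiff by friction (about 0.06 N m), so it stays where it is left
- saline_a: bystander: translucent flask with screw cap, 61 x 87 x 153 mm, origin at its underside
- saline_c: bystander: translucent flask with screw cap, 55 x 79 x 121 mm, origin at its underside
- vial_amber_a: bystander: amber glass vial, 36 x 37 x 75 mm, origin at its underside
- vial_blue_1: bystander: white vial with blue cap, 31 x 32 x 56 mm, origin at its underside

How it is judged:
By the outcome, as a careful person would: the job done as asked, in the order asked, and still so for the second after the job is handed in, while the arm keeps its last pose, push and grip.
It also fails if it takes over 64 s, if anything falls off the work surface, if the arm or the gripper's body presses on something with over 40 N, if the wrist force passes 120 N, or if a joint passes its speed limit or range.

ROBOT

A 6-joint arm with a two-finger parallel gripper is mounted at the origin on a cart in front of the work surface, level with it; the furniture and walls round the work are solid. World frame = base frame: x ahead of the robot, y to its left, z up, the work surface at z = 0. Lengths are in m, angles in rad, forces in N, time in s.
With the tool pointing down it reaches from about 0.35 to 0.975 m from the base axis. Payload 4.9 kg.
Tool frame: the origin (TCP) lies at the very end of the fingers, on their centre line; the grasp point (between the pads) lies 19 mm behind it; z points along the fingers, y is the line along which they close (so a half turn about z gives the same grasp; the last joint's range is limited). The gripper opens to 85 mm and grips with 20 to 120 N. Pads are 22 mm wide; open, the fingers measure 114 mm over their backs; the gripper's body (76 mm by 85 mm) begins 54 mm behind the grasp point. The pads swing forward as they close: fully open they stand 13 mm farther back than shut.
Start: joints at [-1.228, 0.053, 1.613, -0, 1.476, -0.119], TCP at [0.278, -0.56, 0.231] pointing down, gripper open.
Joint ranges: [-3.01, 3.01], [-1.01, 2.22], [0.06, 2.58], [-1.02, 4.17], [0.09, 2.62], [-3.14, 3.14]. Speed limits (rad/s): [2.57, 2.57, 3.14, 3.14, 3.14, 3.14].

INTERFACE

Orientations are given as a rotation vector (axis times angle).
In Python, from station import ctrl gives the robot as it stands.
- The arm moves only by the shell command python3 -m crank 'ROWS' [OPENING] [FORCE]. ROWS is text: rows parted by semicolons, each of 4 numbers parted by spaces: the shift along the world's x, y, z in units of 0.5 m (1.0 is 0.5 m), then the turn about the world's z in units of 90 degrees (1.0 is 90 degrees). In form: x y z turn; .... A call has exactly 5 rows; each row shifts and turns the commanded pose from where the row before left it; what a row does not reach is not made up. A row lasts 1/12 s, in which the tool goes at most 41.7 mm and 7.16 degrees, less where a joint would pass 70% of its speed; a pose out of reach is approached as far as the arm can. A call with a number of a shift or a turn outside -1 to 1 is refused whole. A call with a gripper value outside its range is refused whole. OPENING is the opening in per cent of the stroke, from 0 (shut) to 100 (fully open), set as the call begins (- or left out, the last holds). The fingers move at their own pace and stop on an object; FORCE is the grip in N (left out, the last holds). Time passes only in rows, so rows that do not move let the fingers close, or fill a call up. It gives the time, the measured TCP pose, the force, the opening and the grip force at its end, in the units of the state.
- ctrl.get_obs(): the state, without advancing time (a new reading comes with each control period).
- ctrl.get_image(name): name is "side" or "top" or "wrist"; returns (picture, depth): 400x640x3 uint8, red, green, blue; 400x640 float32, m along the optical axis (not along the pixel's ray), 0 where there is no reading.
- ctrl.get_calibration(name): a dict with "fx", "fy", "cx", "cy" (pixels), "extrinsics" (4x4, takes a point from world to camera coordinates). Camera axes: x right, y down, z forward; pixel columns grow to the right and rows downward; lengths in m; the calibration is good to about 2 mm. A picture is of the moment at which its call begins: read the wrist's pose just before it. get_calibration takes no time and is no camera call; for the wrist camera it gives the pose at the moment of the call.
- ctrl.finish_job(): hands the job in; it is judged then, once.
The state is a dict: "t": time; "q": joint angles; "dq": joint speeds; "effort": joint torques, N m; "tool_pos": TCP position; "tool_rot": TCP orientation; "contact_force": force on the tool from outside, world axes, zero at the start; "wrist_torque": the same for the moment, N m; "opening": finger opening in m; "grip_force": force on a finger pad.
Only numpy, scipy, OpenCV 4.12 (cv2) and the standard library are available. Lean on these libraries where they do the work, as an engineer would, in place of code of your own. Each camera call takes 0.05 s, during which the arm holds its last target. There are 200 camera calls.

## Working session

There is one attempt and no reset: what is moved stays moved. The work goes in short steps, Python scripts to look and compute and a shell command to move; the robot and the scene stay as the last step left them, time stands still between calls to the robot, and variables do not carry over. Pictures are saved under pics/ and viewed, at most 10 in all, crops included, and the job is handed in when it is done.

```bash
ls; mkdir -p pics
cat > h.py <<'E'
import numpy as np, cv2
from station import ctrl
def grab(n,f):
    c=ctrl.get_calibration(n); im,d=ctrl.get_image(n)
    np.savez(f'pics/{f}.npz',im=im,d=d,E=c['extrinsics'],k=[c['fx'],c['fy'],c['cx'],c['cy']])
    cv2.imwrite(f'pics/{f}.png',im[:,:,::-1]); return im,d
def world(f,u,v,z=None):
    a=np.load(f'pics/{f}.npz'); fx,fy,cx,cy=a['k']; Ei=np.linalg.inv(a['E'])
    r=np.array([(u-cx)/fx,(v-cy)/fy,1.])
    if z is None: s=a['d'][int(v),int(u)]
    else: s=(z-Ei[2,3])/(Ei[:3,:3]@r)[2]
    return Ei[:3,:3]@(r*s)+Ei[:3,3]
E
python3 - <<'E'
from h import *
o=ctrl.get_obs(); print(o)
a,_=grab('top','t0'); b,_=grab('side','s0')
E
```

```text
pics
{'t': 0.0, 'q': array([-1.22801883e+00,  5.33269637e-02,  1.61430012e+00, -2.73852533e-05,
        1.47599438e+00, -1.18983523e-01]), 'dq': array([ 7.29907025e-04,  4.49723167e-04,  1.29999225e-05, -1.56516568e-04,
        2.22274043e-05, -1.00196976e-03]), 'effort': array([-7.22226059e-05, -3.93687522e+01, -3.70173812e+01, -1.15594535e-04,
        7.03882019e-03,  2.14540108e-05]), 'tool_pos': array([ 0.27824459, -0.55894933,  0.2300779 ]), 'tool_rot': array([-3.05627076e+00, -7.18448925e-01,  3.98150253e-04]), 'contact_force': array([-1.45817854, -0.07041666, -0.60872239]), 'wrist_torque': array([-0.03973246, -0.05716794, -0.01785494]), 'grip_force': 0.0, 'opening': 0.08521610652015116}
```

View pics/t0.png

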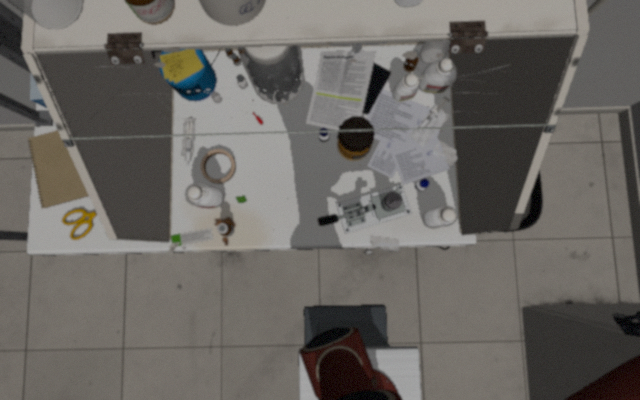

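View pics/s0.png

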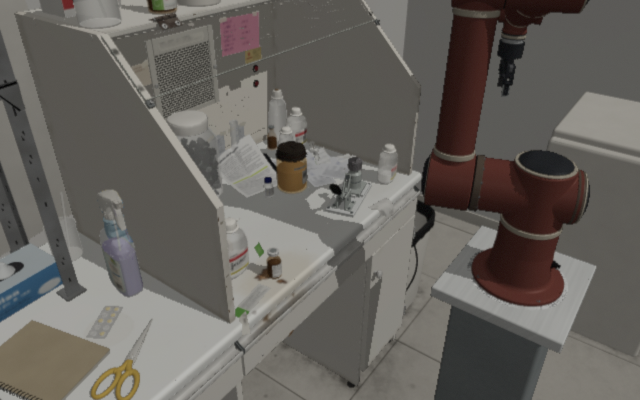

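The fixture is in front at top (327–410, 190–220): the black grip is near (327,220) and the cap near (392,202). A flask stands to its right at (438,215), with a jar behind at (355,135). I'll enlarge this area.

Run:
```python
from h import *
im=cv2.imread('pics/t0.png'); c=im[160:260,300:470]
s=cv2.imread('pics/s0.png')[130:225,300:430]
a=cv2.resize(c,None,fx=4.6,fy=4.6,interpolation=3)
cv2.imwrite('pics/t0c.png',a)
for u,v in [(327,220),(322,220),(333,219),(392,201),(392,190),(405,212),(438,215),(448,213),(423,184),(355,123),(424,158),(384,242)]:
    print(u,v,world('t0',u,v).round(3))
```

```text
327 220 [0.486 0.074 0.112]
322 220 [0.485 0.087 0.126]
333 219 [0.489 0.059 0.101]
392 201 [ 0.529 -0.089  0.113]
392 190 [ 0.57  -0.105  0.024]
405 212 [ 0.51 -0.14  0.01]
438 215 [ 0.492 -0.203  0.106]
448 213 [ 0.496 -0.223  0.121]
423 184 [ 0.58  -0.183  0.053]
355 123 [ 0.725 -0.002  0.137]
424 158 [ 0.661 -0.202  0.002]
384 242 [ 0.43  -0.081  0.002]
```

View pics/t0c.png

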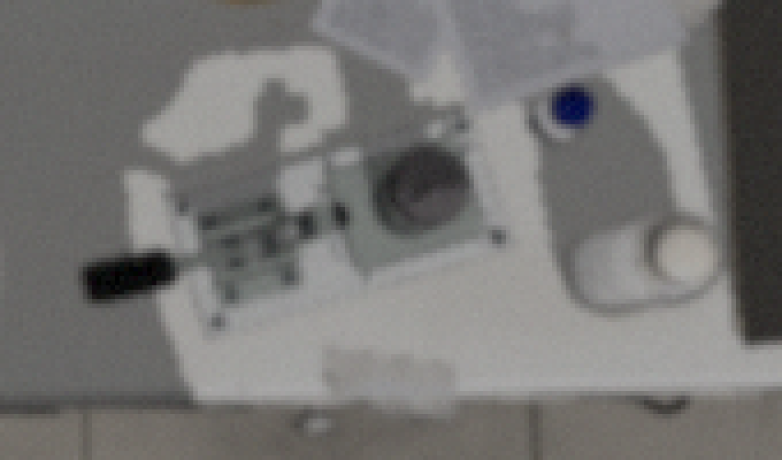

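```bash
python3 -m crank '0.014 0.037 0.02 0; 0.028 0.074 0.02 -0.01; 0.028 0.074 0.02 -0.01; 0.028 0.074 0.02 -0.01; 0.028 0.074 0.02 -0.01' 0 40
python3 -m crank '0.028 0.074 0.01 -0.01; 0.028 0.074 0 -0.01; 0.028 0.074 0 -0.01; 0.028 0.074 0 -0.01; 0.028 0.074 0 -0.01'
python3 -m crank '0.028 0.074 0 -0.01; 0.028 0.074 0 -0.01; 0.028 0.074 0 -0.01; 0.028 0.074 0 -0.01; 0.014 0.037 0 0'
python3 - <<'E'
from h import *
grab('wrist','w0'); o=ctrl.get_obs(); print(o['t'],o['q'].round(3),o['tool_pos'],o['tool_rot'],o['opening'])
E
```

```text
t: 0.52
tool_pos: [0.3415, -0.3912, 0.281]
tool_rot: [-3.079, -0.62, 0.0]
contact_force: [0.9, 0.2, 0.8]
opening: 0.0253
grip_force: 0.0
t: 0.93
tool_pos: [0.4115, -0.2061, 0.2859]
tool_rot: [-3.102, -0.499, 0.0]
contact_force: [0.7, -0.0, 0.1]
opening: 0.0001
grip_force: 0.0
t: 1.35
tool_pos: [0.4749, -0.0379, 0.2859]
tool_rot: [-3.114, -0.408, -0.0]
contact_force: [0.0, -0.9, -0.1]
opening: 0.0001
grip_force: 0.0
1.4 [-0.235 -0.339  1.876  0.003  1.606  1.073] [ 0.47532685 -0.03650761  0.28580516] [-3.11157358e+00 -4.11544509e-01 -7.09442871e-04] -8.544228274991341e-05
```

View pics/w0.png

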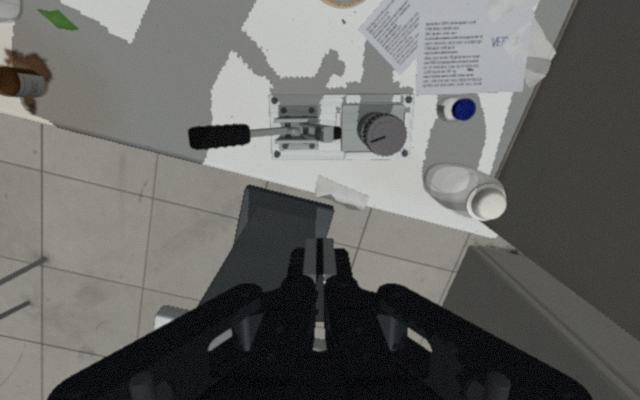

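The wrist view shows the plate screws at about (276,100), (407,99), (404,154) and (276,155). The cap top is at about (385,134), and the handle grip runs from (190,137) to (248,134).

Run:
```python
from h import *
P=[world('w0',u,v,0.012) for u,v in [(276,100),(407,99),(404,154),(276,155)]]
for p in P: print(p.round(4))
ax=(P[0]+P[3]-P[1]-P[2])[:2]; print('axis',ax, np.degrees(np.arctan2(-ax[0],ax[1])), 'centre',np.mean(P,0))
for u,v in [(385,131),(378,131),(385,127),(195,138),(205,137),(220,135),(235,134),(245,133)]: print(u,v,world('w0',u,v).round(4))
im=cv2.imread('pics/w0.png')[85:170,180:430]
cv2.imwrite('pics/w0c.png',cv2.resize(im,None,fx=3.2,fy=3.2,interpolation=3))
```

```text
[0.5343 0.0361 0.012 ]
[ 0.5789 -0.1271  0.012 ]
[ 0.5104 -0.1472  0.012 ]
[0.4644 0.0207 0.012 ]
axis [-0.09058408  0.33109645] 15.30102092714409 centre [ 0.52200764 -0.05436884  0.012     ]
385 131 [ 0.5367 -0.0899  0.1124]
378 131 [ 0.5348 -0.0834  0.1106]
385 127 [ 0.5404 -0.0889  0.1112]
195 138 [0.4842 0.0883 0.1297]
205 137 [0.4865 0.081  0.1242]
220 135 [0.4899 0.0706 0.112 ]
235 134 [0.4928 0.0588 0.1   ]
245 133 [0.4951 0.0507 0.091 ]
```

View pics/w0c.png

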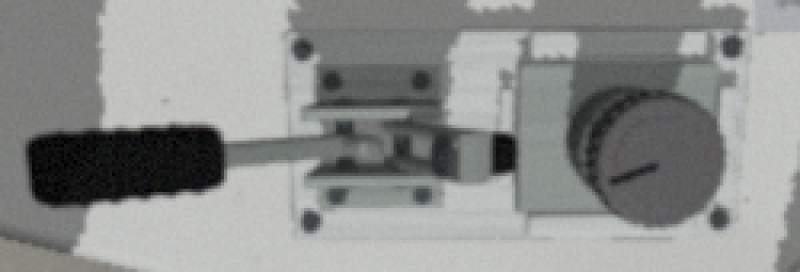

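Run:
```python
from h import *
c=world('w0',386.3,135.5,0.112); r=world('w0',180+612/3.2,85+182/3.2,0.113)
print('cap',c,'rib ang',np.degrees(np.arctan2(*(r-c)[1::-1])))
for yaw in (14.5,15.3):
    a=np.radians(yaw); Y=np.array([-np.sin(a),np.cos(a)]); X=np.array([np.cos(a),np.sin(a)])
    pv=c[:2]+.108*Y; print(yaw,'pivot',pv)
    for u,v in [(195,138),(205,137),(220,135),(235,134),(245,133)]:
        d=world('w0',u,v)-[*pv,.04]; h=d[:2]@Y; z=d[2]; R=np.hypot(h,z)
        print('x off',round(d[:2]@X,4),'r',round(R,4),'theta',round(np.arctan2(z,h)-np.arcsin(.0075/R),3))
    for th in (.82,.85,.6,.4,.2,0):
        h=.095*np.cos(th)-.0075*np.sin(th); print(th,pv+h*Y,.04+.095*np.sin(th)+.0075*np.cos(th))
```

```text
cap [ 0.53271605 -0.09264923  0.112     ] rib ang 127.48529597311483
14.5 pivot [0.50567501 0.01191072]
x off -0.0017 r 0.1198 theta 0.784
x off -0.0013 r 0.1106 theta 0.798
x off -0.0006 r 0.0942 theta 0.79
x off -0.0007 r 0.0773 theta 0.792
x off -0.0005 r 0.065 theta 0.787
0.82 [0.49082061 0.06934842] 0.1145755128787122
0.85 [0.49138738 0.0671569 ] 0.11632151208246519
0.6 [0.48710381 0.08372023] 0.09983105208435095
0.4 [0.48449783 0.0937968 ] 0.08390269997434344
0.2 [0.48273612 0.10060883] 0.06622408575934013
0 [0.48188891 0.10388474] 0.0475
15.3 pivot [0.50421776 0.01152297]
x off 0.0009 r 0.1198 theta 0.784
x off 0.0012 r 0.1106 theta 0.798
x off 0.0018 r 0.0942 theta 0.79
x off 0.0015 r 0.0773 theta 0.792
x off 0.0015 r 0.065 theta 0.788
0.82 [0.48856285 0.06874768] 0.1145755128787122
0.85 [0.48916016 0.06656428] 0.11632151208246519
0.6 [0.48464575 0.08306619] 0.09983105208435095
0.4 [0.48189934 0.09310539] 0.08390269997434344
0.2 [0.48004269 0.09989216] 0.06622408575934013
0 [0.47914982 0.10315593] 0.0475
```

```bash
python3 -m crank '0.006 0.037 -0.05 0; 0.006 0.037 -0.06 0; 0.006 0.037 -0.06 0; 0.006 0.037 -0.06 0; 0.006 0.037 -0.05 0'
python3 -m crank '0.002 0.002 -0.02 0; 0.002 0.002 -0.02 0; 0 0 0 0; 0 0 0 0; 0 0 0 0'
```

```text
t: 1.82
tool_pos: [0.4883, 0.0515, 0.1437]
tool_rot: [-3.115, -0.403, 0.003]
contact_force: [0.7, 0.8, -0.7]
opening: -0.0001
grip_force: 0.0
t: 2.23
tool_pos: [0.4927, 0.0521, 0.1281]
tool_rot: [3.115, 0.402, 0.005]
contact_force: [0.0, 0.1, -0.0]
opening: 0.0002
grip_force: 0.0
```

```bash
python3 -m crank '0 0.003 -0.006 0; 0 0.003 -0.006 0; 0 0.003 -0.006 0; 0 0.003 -0.006 0; 0 0 -0.006 0'
python3 -m crank '-0.001 0.005 -0.005 0; -0.001 0.005 -0.005 0; -0.001 0.005 -0.005 0; -0.001 0.005 -0.005 0; -0.001 0.005 -0.005 0'
```

```text
t: 2.65
tool_pos: [0.4914, 0.0592, 0.1111]
tool_rot: [-3.115, -0.404, -0.0]
contact_force: [-0.9, 0.1, -0.1]
opening: 0.0
grip_force: 0.0
t: 3.07
tool_pos: [0.4889, 0.0715, 0.0985]
tool_rot: [3.115, 0.404, -0.0]
contact_force: [-1.3, -3.1, 1.7]
opening: -0.0
grip_force: 1.3
```

```bash
python3 -m crank '-0.001 0.004 -0.006 0; -0.001 0.004 -0.006 0; -0.001 0.004 -0.006 0; -0.001 0.004 -0.007 0; -0.001 0.004 -0.007 0'
python3 -m crank '-0.001 0.003 -0.007 0; -0.001 0.003 -0.007 0; -0.001 0.003 -0.007 0; 0 0.003 -0.007 0; 0 0.002 -0.007 0'
python3 -m crank '0 0.001 -0.007 0; -0.001 0.002 -0.007 0; 0 0.001 -0.007 0; -0.001 0.001 -0.006 0; 0 0.001 -0.005 0'
python3 -m crank '0 0 -0.002 0; 0 0 -0.002 0; 0 0 0 0; 0 0 0 0; 0 0 0 0'
```

```text
t: 3.48
tool_pos: [0.4864, 0.0819, 0.0826]
tool_rot: [-3.115, -0.403, -0.0]
contact_force: [-1.6, -0.9, 3.4]
opening: -0.0
grip_force: 1.4
t: 3.9
tool_pos: [0.4848, 0.0887, 0.0649]
tool_rot: [-3.115, -0.404, 0.001]
contact_force: [-2.7, -0.1, 3.7]
opening: 0.0003
grip_force: 1.3
t: 4.32
tool_pos: [0.4843, 0.0914, 0.0491]
tool_rot: [3.115, 0.403, 0.001]
contact_force: [-1.0, -0.6, 3.6]
opening: -0.0
grip_force: 1.2
t: 4.73
tool_pos: [0.4842, 0.0915, 0.0475]
tool_rot: [-3.115, -0.403, -0.001]
contact_force: [-0.2, 1.2, 2.4]
opening: -0.0
grip_force: 1.7
```

```bash
python3 -m crank '0 0 -0.001 0; 0 0 -0.001 0; 0 0 -0.001 0; 0 0 0 0; 0 0 0 0'
python3 -m crank '0 0 -0.001 0; 0 0 -0.001 0; 0 0 0 0; 0 0 0 0; 0 0 0 0'
```

```text
t: 5.15
tool_pos: [0.4843, 0.0915, 0.0474]
tool_rot: [-3.116, -0.404, 0.0]
contact_force: [-4.5, 1.2, 12.7]
opening: 0.0002
grip_force: 6.3
t: 5.57
tool_pos: [0.4844, 0.0915, 0.0474]
tool_rot: [3.115, 0.404, -0.001]
contact_force: [-8.2, 0.5, 18.7]
opening: 0.0002
grip_force: 9.3
```

```bash
python3 -m crank '0 0 0.03 0; 0 0 0.05 0; 0 0 0.06 0.078; 0 0 0.06 0.078; 0 0 0.06 0.078'
python3 -m crank '0.01 -0.037 0.005 0.078; 0.01 -0.037 0.005 0.078; 0.01 -0.037 0.005 0.078; 0.01 -0.037 0.005 0.078; 0.01 -0.037 0.005 0.078' 100
python3 -m crank '0.01 -0.037 0.005 0.078; 0.01 -0.037 0.005 0.078; 0.01 -0.037 0 0.078; 0.01 -0.037 0 0.078; 0.007 -0.037 0 0.07'
python3 -m crank '0 0 0 0; 0 0 0 0; 0 0 0 0; 0 0 0 0; 0 0 0 0'
python3 - <<'E'
from h import *
o=ctrl.get_obs(); grab('wrist','w1');print(o['t'],o['q'].round(3),o['tool_pos'],o['tool_rot'],o['opening'])
E
```

```text
t: 5.98
tool_pos: [0.4831, 0.0912, 0.1751]
tool_rot: [2.986, 0.975, -0.003]
contact_force: [-0.7, -0.2, 0.5]
opening: -0.0002
grip_force: 0.0
t: 6.4
tool_pos: [0.5086, -0.002, 0.1866]
tool_rot: [-2.553, -1.83, 0.002]
contact_force: [-0.8, -0.4, 0.2]
opening: 0.0607
grip_force: 0.0
t: 6.82
tool_pos: [0.5322, -0.0946, 0.1914]
tool_rot: [-1.898, -2.502, 0.001]
contact_force: [0.4, -0.8, 0.7]
opening: 0.0856
grip_force: 0.0
t: 7.23
tool_pos: [0.5322, -0.0927, 0.1921]
tool_rot: [-1.905, -2.497, 0.0]
contact_force: [0.5, 0.8, -0.2]
opening: 0.0852
grip_force: 0.0
7.2333 [-0.31  -0.123  1.85   0.     1.415 -0.578] [ 0.53224136 -0.09270015  0.192127  ] [-1.90527426e+00 -2.49748011e+00  7.67939246e-05] 0.0852243409312633
```

View pics/w1.png

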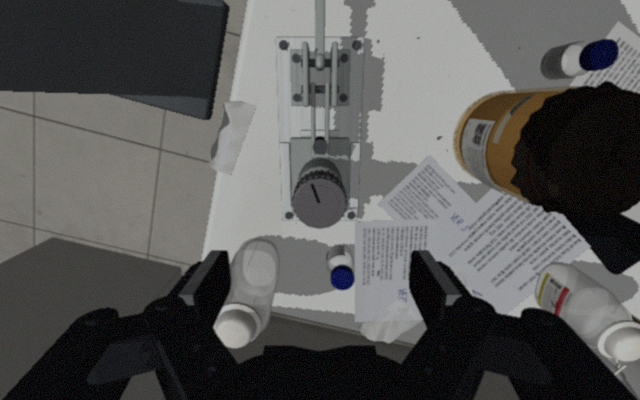

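The clamp arm is down on the foot. The cap top is centred at about (320,200), with the rib running from the centre to (314,184).

Run:
```python
from h import *
im=cv2.imread('pics/w1.png')[130:250,260:380]
g=cv2.resize(im,None,fx=4,fy=4,interpolation=3)
cv2.imwrite('pics/w1c.png',g)
print('cap centre',world('w1',320,201,.1116), 'depth',world('w1',325,205))
```

```text
cap centre [ 0.53229836 -0.09029521  0.1116    ] depth [ 0.53695311 -0.09273233  0.11056812]
```

View pics/w1c.png

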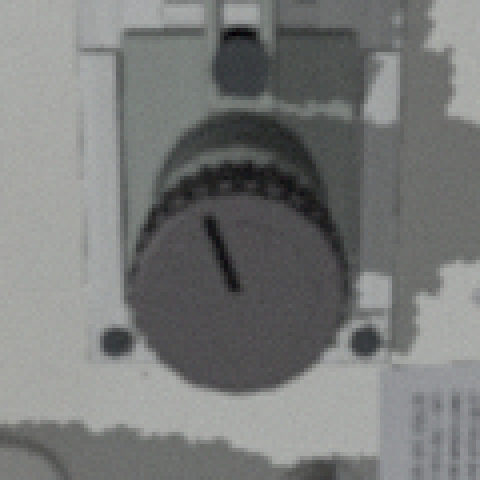

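```bash
python3 -m crank '0 0.001 -0.03 0; 0 0 -0.045 0; 0 0 -0.045 0; 0 0 -0.045 0; 0 0 -0.03 0'
python3 -m crank '0 0 -0.015 0; 0 0 -0.012 0; 0 0 -0.006 0; 0 0 0 0; 0 0 0 0'
```

```text
t: 7.7
tool_pos: [0.5313, -0.0921, 0.0925]
tool_rot: [-1.904, -2.496, 0.001]
contact_force: [-0.7, 0.9, 0.3]
opening: 0.0854
grip_force: 0.0
t: 8.12
tool_pos: [0.5332, -0.0932, 0.0794]
tool_rot: [1.905, 2.496, 0.001]
contact_force: [0.4, 0.6, -0.6]
opening: 0.0854
grip_force: 0.0
```

```bash
python3 -m crank '0 0 0 0; 0 0 0 0; 0 0 0 0; 0 0 0 0; 0 0 0 0' 0 45
python3 -m crank '0 0 0 0; 0 0 0 0; 0 0 0 0; 0 0 0 0; 0 0 0 0'
python3 - <<'E'
from h import *
o=ctrl.get_obs(); print(o['tool_pos'],o['contact_force'],o['wrist_torque'],o['q'].round(3),o['opening'])
E
```

```text
t: 8.53
tool_pos: [0.5325, -0.0932, 0.0791]
tool_rot: [1.906, 2.497, -0.001]
contact_force: [-2.5, -0.0, 3.7]
opening: 0.0411
grip_force: 44.9
t: 8.95
tool_pos: [0.5325, -0.0932, 0.079]
tool_rot: [1.906, 2.497, -0.001]
contact_force: [-3.6, -0.6, 5.8]
opening: 0.0407
grip_force: 45.0
[ 0.5325159  -0.09324172  0.07900675] [-3.62561556 -0.64729936  5.81843161] [-0.06074422  0.57789344 -0.02086083] [-0.311 -0.002  1.935 -0.     1.208 -0.578] 0.04073664389005774
```

```bash
cat > st.py <<'E'
from h import *
o=ctrl.get_obs(); r=o['tool_rot']; print(round(o['t'],2),'yaw',round(2*np.degrees(np.arctan2(r[1],r[0]))%360,2),'q6',round(o['q'][5],3),'F',o['contact_force'].round(1),'T',o['wrist_torque'].round(3),'p',o['tool_pos'].round(4),o['opening'].round(4),o['grip_force'])
E
python3 st.py
python3 -m crank '0 0 0 -0.02; 0 0 0 -0.05; 0 0 -0.0003 -0.07; 0 0 -0.0003 -0.07; 0 0 -0.0003 -0.07' >/dev/null; python3 st.py
python3 -m crank '0 0 -0.0002 -0.07; 0 0 -0.0002 -0.07; 0 0 -0.0002 -0.07; 0 0 -0.0002 -0.07; 0 0 -0.0002 -0.07'>/dev/null; python3 st.py
```

```text
Traceback (most recent call last):
  File "st.py", line 2, in <module>
    o=ctrl.get_obs(); r=o['tool_rot']; print(round(o['t'],2),'yaw',round(2*np.degrees(np.arctan2(r[1],r[0]))%360,2),'q6',round(o['q'][5],3),'F',o['contact_force'].round(1),'T',o['wrist_torque'].round(3),'p',o['tool_pos'].round(4),o['opening'].round(4),o['grip_force'])
                                                                                                                                                                                                                                      ^^^^^^^^^^^^^^^^^^
AttributeError: 'float' object has no attribute 'round'
Traceback (most recent call last):
  File "st.py", line 2, in <module>
    o=ctrl.get_obs(); r=o['tool_rot']; print(round(o['t'],2),'yaw',round(2*np.degrees(np.arctan2(r[1],r[0]))%360,2),'q6',round(o['q'][5],3),'F',o['contact_force'].round(1),'T',o['wrist_torque'].round(3),'p',o['tool_pos'].round(4),o['opening'].round(4),o['grip_force'])
                                                                                                                                                                                                                                      ^^^^^^^^^^^^^^^^^^
AttributeError: 'float' object has no attribute 'round'
Traceback (most recent call last):
  File "st.py", line 2, in <module>
    o=ctrl.get_obs(); r=o['tool_rot']; print(round(o['t'],2),'yaw',round(2*np.degrees(np.arctan2(r[1],r[0]))%360,2),'q6',round(o['q'][5],3),'F',o['contact_force'].round(1),'T',o['wrist_torque'].round(3),'p',o['tool_pos'].round(4),o['opening'].round(4),o['grip_force'])
                                                                                                                                                                                                                                      ^^^^^^^^^^^^^^^^^^
AttributeError: 'float' object has no attribute 'round'
```

```bash
sed -i "s/o\['opening'\].round(4)/round(o['opening'],4)/" st.py; python3 st.py
```

```text
9.78 yaw 48.31 q6 0.417 F [-3.9 -0.   6.8] T [0.019 0.653 0.1  ] p [ 0.5323 -0.0932  0.0781] 0.0409 44.86379027366638
```

```bash
python3 -m crank '0 0 -0.0002 -0.07; 0 0 -0.0002 -0.07; 0 0 -0.0002 -0.07; 0 0 -0.0002 -0.07; 0 0 -0.0002 -0.05' >/dev/null; python3 st.py
python3 -m crank '0 0 -0.0002 -0.03; 0 0 -0.0002 -0.03; 0 0 -0.0001 -0.03; 0 0 0 -0.03; 0 0 0 0'>/dev/null; python3 st.py
```

```text
10.2 yaw 18.63 q6 0.935 F [-4.7  0.2  6.4] T [0.031 0.684 0.052] p [ 0.5323 -0.0931  0.0775] 0.0411 44.8643159866333
10.62 yaw 8.01 q6 1.12 F [-5.9  0.5  6.4] T [ 0.123  0.702 -0.004] p [ 0.5323 -0.093   0.0773] 0.041 44.94711220264435
```

```bash
for i in 1; do python3 -m crank '0 0 -0.0001 -0.03; 0 0 -0.0001 -0.03; 0 0 -0.0001 -0.03; 0 0 -0.0001 -0.03; 0 0 0 -0.03' >/dev/null; python3 st.py; done
python3 -m crank '0 0 -0.0001 -0.03; 0 0 -0.0001 -0.03; 0 0 -0.0001 -0.03; 0 0 -0.0001 -0.03; 0 0 0 -0.03' >/dev/null; python3 st.py
```

```text
11.03 yaw 354.49 q6 1.357 F [-5.   0.8  6.1] T [0.173 0.755 0.236] p [ 0.5322 -0.093   0.0771] 0.0407 44.96266007423401
11.45 yaw 341.2 q6 1.589 F [ 0.9 -0.9  2.9] T [-0.033 -0.012  1.028] p [ 0.5337 -0.0933  0.0772] 0.041 45.24497866630554
```

```bash
python3 - <<'E'
from h import *
im,_=grab('wrist','w2'); cv2.imwrite('pics/w2c.png',cv2.resize(im[180:380,220:420],None,fx=3,fy=3,interpolation=cv2.INTER_CUBIC)[:,:,::-1])
E
python3 st.py
```

```text
11.5 yaw 341.08 q6 1.591 F [1.9 0.  2.5] T [-0.092 -0.147  1.005] p [ 0.5336 -0.0933  0.0772] 0.041 45.2642548084259
```

View pics/w2c.png

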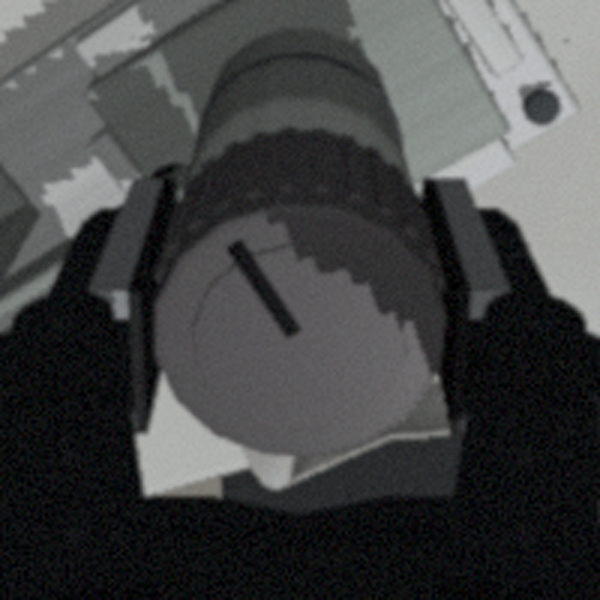

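The cap top is visible between the pads, with the rib running from (317.7,290.7) to (298.7,261.7). I'll compare its angle with the angle before turning.

Run:
```python
from h import *
def ang(f,a,b,z):
    d=world(f,*b,z)-world(f,*a,z); return np.degrees(np.arctan2(d[1],d[0])), np.linalg.norm(d)
print(ang('w1',(260+236/4,130+291/4),(260+207/4,130+218/4),.112))
print(ang('w2',(317.7,290.7),(298.7,261.7),.110), world('w2',317.7,290.7,.110), world('w2',317,300))
```

```text
(np.float64(125.89108958498359), np.float64(0.015386810583321498))
(np.float64(10.628857662848626), np.float64(0.015345041162005784)) [ 0.53481625 -0.09289689  0.11      ] [ 0.53004368 -0.09094414  0.10905291]
```

```bash
python3 -m crank '0 0 0 0.01; 0 0 0 0.01; 0 0 0 0.01; 0 0 0 0.01; 0 0 0 0' >/dev/null; python3 st.py
python3 -m crank '0 0 0 0.02; 0 0 0 0.02; 0 0 0 0.02; 0 0 0 0; 0 0 0 0' >/dev/null; python3 st.py
```

```text
11.92 yaw 344.71 q6 1.527 F [ 2.2 -0.   5.9] T [-0.079 -0.428  0.015] p [ 0.5336 -0.0932  0.0771] 0.0408 45.424286127090454
12.33 yaw 350.09 q6 1.433 F [1.4 1.3 6.2] T [ 0.044 -0.446  0.085] p [ 0.5337 -0.0931  0.0772] 0.041 45.46432077884674
```

```bash
python3 -m crank '0 0 0.0002 0.05; 0 0 0.0002 0.07; 0 0 0.0003 0.07; 0 0 0.0002 0.07; 0 0 0.0002 0.07' >/dev/null; python3 st.py
python3 -m crank '0 0 0.0002 0.07; 0 0 0.0002 0.07; 0 0 0.0003 0.07; 0 0 0.0002 0.07; 0 0 0.0002 0.07' >/dev/null; python3 st.py
python3 -m crank '0 0 0.0002 0.07; 0 0 0.0002 0.07; 0 0 0.0002 0.05; 0 0 0 0.03; 0 0 0 0.02' >/dev/null; python3 st.py
python3 -m crank '0 0 0 0; 0 0 0 0; 0 0 0 0; 0 0 0 0; 0 0 0 0' >/dev/null; python3 st.py
python3 - <<'E'
from h import *
im,_=grab('wrist','w3'); cv2.imwrite('pics/w3c.png',cv2.resize(im[180:380,220:420],None,fx=3,fy=3,interpolation=cv2.INTER_CUBIC)[:,:,::-1])
E
```

```text
12.75 yaw 20.07 q6 0.909 F [2.2 2.  6.3] T [ 0.338 -0.474 -0.105] p [ 0.5336 -0.0926  0.0777] 0.0411 45.45756161212921
13.17 yaw 51.57 q6 0.359 F [1.8 3.3 7.4] T [ 0.592 -0.211 -0.062] p [ 0.5333 -0.0922  0.0782] 0.0408 45.506717562675476
13.58 yaw 72.99 q6 -0.014 F [0.3 3.8 8.3] T [ 0.668 -0.031 -0.108] p [ 0.5329 -0.092   0.0785] 0.0409 45.54273784160614
14.0 yaw 72.9 q6 -0.013 F [-0.2  4.4  8.6] T [ 0.628 -0.05   0.066] p [ 0.533  -0.092   0.0785] 0.041 45.679646730422974
```

View pics/w3c.png

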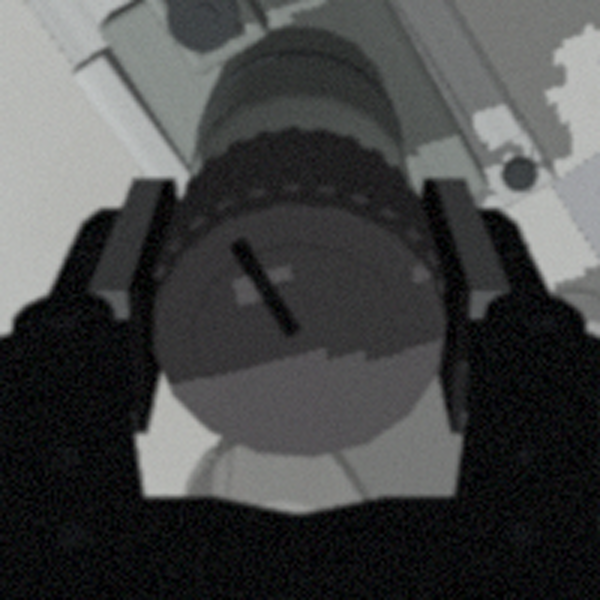

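Run:
```python
from h import *
def ang(f,a,b,z):
    d=world(f,*b,z)-world(f,*a,z); return np.degrees(np.arctan2(d[1],d[0]))
p=lambda x,y:(220+x/3,180+y/3)
for f in('w2','w3'):
    im=cv2.resize(np.load(f'pics/{f}.npz')['im'][180:380,220:420],None,fx=3,fy=3,interpolation=cv2.INTER_CUBIC).mean(2)[230:345,215:315]
    # dark rib pixels relative to the local median
    m=((cv2.medianBlur(im.astype(np.uint8),51).astype(float)-im)>28).astype(np.uint8)
    n,l,s,c=cv2.connectedComponentsWithStats(m); k=1+s[1:,4].argmax(); ys,xs=np.where(l==k)
    vx,vy,x0,y0=cv2.fitLine(np.c_[xs,ys].astype(np.float32),2,0,.01,.01).ravel(); 
    if vy>0: vx,vy=-vx,-vy
    x0+=215;y0+=230; print(f,s[k],np.degrees(np.arctan2(-vy,vx)),ang(f,p(x0-40*vx,y0-40*vy),p(x0+40*vx,y0+40*vy),.110))
```

```text
w2 [  13   11   72   96 1774] 124.041954 11.385379621284427
w3 [  17   11   66   94 1247] 122.20967 101.35627053112435
```

```bash
python3 -c "
from station import ctrl
print(ctrl.finish_job())"
```

```text
the job is handed in; nothing more can be done
None
```

I handed the job in with the clamp pressed down to its hard stop and the cap screwed on until it bottomed out. The cap was then backed off about 90° (measured from its rib in the wrist camera, give or take about 2°) and is still held in the gripper; the flasks and vials were not touched.

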